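Refit the four-armed handle on the clamp's keyed shaft

TASK

Put the loose four-armed handle back on the upright shaft of the grey clamp unit: set it over the shaft, turn it slowly until its slots find the shaft's two keys, then press it down past the spring catch until its foot sits fully home, flat on the clamp block. Let go and leave it there, without pushing the other things on the bench about.

Things in the scene. Friction and masses are not known exactly. Their poses are not given: they have to be found in the camera images.
- handle: the loose four-armed handle, steel and black plastic, about 0.45 kg, 192 mm across, 104 mm tall, standing upright on its foot on the bench. Origin: centre of its underside, z up its axis. From below: a square foot 48 x 48 mm, 32 mm tall; a round hub 52 mm across up to 74 mm; a black boss above it. Four arms along its +x, -x, +y and -y
- boss_top (a point): centre of the flat top of the handle's round black boss, 104 mm above its underside; the boss is 36 mm across and 30 mm tall: grip it from above, or press its top
- arm (a point): a point on the axis of the handle's +x arm, 55 mm from the handle's axis and 58 mm above its underside. Each arm is a bare steel bar 14 mm thick ending in a 28 mm ball centred 82 mm from the axis; between the arms is free space
- bore (a point): the mouth of the bore, at the centre of the handle's underside (same point as the handle's origin): a blind bore 23 mm wide and 68 mm deep, with two slots 13 mm wide and 32 mm high that run from it out through the foot's two opposite faces at the handle's +x and -x
- clamp: the grey clamp unit, fixed to the bench on its left or right half: base plate 150 x 120 x 12 mm, block 100 (x) x 85 (y) mm whose flat top is 70 mm above the bench, a 25 mm steel bar through it along its y, 200 mm long. Origin: centre of its underside
- shaft_foot (a point): the point on the clamp block's flat top on the axis of its upright shaft, z up; the handle's origin lies here when home. At the shaft's foot two opposite keys (one bar 36 mm long over both, 8 mm wide) rise 24 mm from the block top. Their direction is not the clamp's: it differs each time and is not reported. Unaligned, the handle rests on the keys, 24 mm up, and turns freely
- shaft_tip (a point): the top of the round steel shaft, 64 mm above the block top; the shaft is 20 mm across, its top 8 mm tapered to 10 mm. It turns only stiffly (0.35 N m, so about 6 N on an arm 60 mm out, once the handle is locked to it; before that the handle turns with about 1 N)
- catch (a point): on the shaft's axis, 12.5 mm above the block top: the height of the spring catch, two sprung balls in the shaft. When slots and keys meet (within about 0.1 rad; once in every half turn) the handle falls by itself some 6 mm and rests on the catch. A push down of roughly 10 to 13 N on the boss takes it past the catch and home
- pipe_blank: a pale wooden pipe blank: round bowl 42 mm across and 50 mm tall, with an 18 mm stub shank to one side; origin under the bowl. Bystander
- rubbing_block: a cork rubbing block 90 x 42 x 30 mm; origin under its centre. Bystander
- chuck: a dark steel drill chuck standing upright, 46 mm across, 80 mm tall; origin under its centre. Bystander
- pad: a round sanding pad 124 mm across, 15 mm thick, with a plain 28 mm steel boss on top; origin under its centre. Bystander
- glue: a closed glue bottle 60 mm across, 150 mm tall; origin under its centre. Bystander
- screwdriver: a screwdriver lying on the bench. Bystander
- offcut: a pale wooden offcut 110 x 60 x 45 mm; origin under its centre. Bystander
- wedge_block: a brown wooden block 100 x 50 x 35 mm; origin under its centre. Bystander
There are look-alikes about, which are no part of the job. What is shaped like the handle but green or pink is not meant.

How it is judged (in metres and radians):
On the way:
1. the handle is over the shaft, with the shaft's nose in its bore, not yet home (z of handle in the frame of shaft_foot between 0.008 and 0.054 m and horizontal distance between handle and shaft_foot below 0.008 m).
At the end, for the whole second after the job is handed in: the handle's underside is within 4 mm of the clamp block's top, its axis within 5 mm of the shaft's and upright within 4 degrees (0.07 rad), at rest and released (z of handle in the frame of shaft_foot between -0.004 and 0.004 m and horizontal distance between handle and shaft_foot below 0.005 m and angle between handle's own z axis and vertical below 0.07 rad and linear speed of handle below 0.02 m/s and angular speed of handle below 0.2 rad/s); the robot touches nothing.
It fails at once if a bystander is pushed more than 40 mm from its place (distance of any of pipe_blank, rubbing_block, chuck, pad, glue, screwdriver, offcut, wedge_block from where it was at the start of the episode above 0.04 m).
It also fails if it takes over 69 s, if anything falls off the work surface, if the arm or the gripper's body presses on something with over 40 N, if the wrist force passes 120 N, or if a joint passes its speed limit or range.

ROBOT

A 6-joint arm with a two-finger parallel gripper is mounted at the origin on the work surface. World frame = base frame: x ahead of the robot, y to its left, z up, the work surface at z = 0. Lengths are in mm, angles in rad, forces in N, time in s.
With the tool pointing down it reaches from about 350 to 775 mm from the base axis. Payload 7.3 kg.
Tool frame: the origin (TCP) lies between the finger pads; the fingertips stand 22 mm ahead of it and the grasp point (between the pads) lies 3 mm ahead of it; z points along the fingers, y is the line along which they close (so a half turn about z gives the same grasp; the last joint's range is limited). The gripper opens to 92 mm and grips with 3 to 60 N. Pads are 19 mm wide; open, the fingers measure 130 mm over their backs; the gripper's body (75 mm by 190 mm) begins 47 mm behind the grasp point.
Start: joints at [-1.314, 0.342, 1.524, -0, 1.275, -0.146], TCP at [205.821, -482.991, 248.741] pointing down, gripper open.
Joint ranges: [-2.53, 2.53], [-0.77, 2.02], [0.04, 2.7], [-1, 4.14], [0.28, 2.66], [-3.11, 3.11]. Speed limits (rad/s): [2.57, 2.57, 3.14, 3.14, 3.14, 3.14].

INTERFACE

Orientations are given as a unit quaternion [w, x, y, z].
In Python, from station import robot gives the robot as it stands.
- The arm moves only by the tool jog_arm, never from a script. Its argument "commands" is one flat list of numbers, 7 for each row, row after row: the turn, a rotation vector about the tool's x, y, z in degrees, then the shift along the tool's x, y, z in cm, then the finger opening in cm, from 0 to 9.18. A call has 1 to 8 rows; each row shifts and turns the commanded pose from where the row before left it, along the tool's axes as they then stand; what a row does not reach is not made up. A row lasts 1/10 s, in which the tool goes at most 50 mm and 8.59 degrees, less where a joint would pass 70% of its speed; a pose out of reach is approached as far as the arm can. A call with a gripper value outside its range is refused whole. The fingers move at their own pace and stop on an object; the grip force is fixed at half the most. Time passes only in rows, so rows that do not move let the fingers close. It gives the time, the measured TCP pose, the force, the opening and the grip force at its end, in the units of the state.
- robot.get_obs(): the state, without advancing time (a new reading comes with each control period).
- robot.capture(name): name is "scene" or "top" or "wrist"; returns a dict with "pixels" (420x560x3 uint8, red, green, blue), "vertical_fov" (degrees; the focal length in pixels is half the picture's height over the tangent of half this angle, whatever the lens; pixels are square), "cx", "cy" (the principal point, pixels), "rvec" (rotation vector, rad) and "tvec" (3), from world to camera coordinates, as OpenCV has them; the wrist camera has in their place "mount" (4x4, takes a point from camera to tool coordinates, whose origin is the TCP and whose axes are the flange's). Camera axes: x right, y down, z forward; pixel columns grow to the right and rows downward; lengths in mm; the calibration is good to about 2 mm. A picture is of the moment at which its call begins: read the wrist's pose just before it. There is no depth.
- robot.finish_job(): hands the job in; it is judged then, once.
The state is a dict: "time": time; "joint_pos": joint angles; "qd": joint speeds; "joint_efforts": joint torques, N m; "tcp_pos": TCP position; "eef_rot": TCP orientation; "contact_force": force on the tool from outside, world axes, zero at the start; "wrist_torque": the same for the moment, N m; "gripper_width": finger opening in mm; "gripper_force": force on a finger pad.
Only numpy, scipy, OpenCV 4.12 (cv2) and the standard library are available. Lean on these libraries where they do the work, as an engineer would, in place of code of your own. Each camera call takes 0.05 s, during which the arm holds its last target. There are 200 camera calls.

## Working session

There is one attempt and no reset: what is moved stays moved. The work goes in short steps, Python scripts to look and compute and a tool call to move; the robot and the scene stay as the last step left them, time stands still between calls to the robot, and variables do not carry over. Pictures are saved under pics/ and viewed, at most 10 in all, crops included, and the job is handed in when it is done.

Besides the shell and the picture viewer there is one more tool, called after ">>>" as name(argument=value, ...) on one line, values as JSON. jog_arm: Moves the arm, as the interface text tells. Its arguments: {"type":"object","properties":{"commands":{"type":"array"}},"required":["commands"]}

```bash
mkdir -p pics
cat > h.py <<'E'
import numpy as np, cv2
from station import robot
def load(n):
    d=np.load(f'{n}.npz'); return d
def snap(n,f):
    c=robot.capture(n); cv2.imwrite(f'pics/{f}.png',c['pixels'][:,:,::-1])
    np.savez(f'{f}.npz',**{k:np.array(v) for k,v in c.items()}); return c
def K(c):
    f=210/np.tan(np.radians(float(c['vertical_fov']))/2)
    return np.array([[f,0,float(c['cx'])],[0,f,float(c['cy'])],[0,0,1]])
def RT(c,pos=None,q=None):
    if 'rvec' in c: return cv2.Rodrigues(np.array(c['rvec'],float))[0],np.array(c['tvec'],float).ravel()
    from scipy.spatial.transform import Rotation as R
    T=np.eye(4);T[:3,:3]=R.from_quat(np.r_[q[1:],q[0]]).as_matrix();T[:3,3]=pos
    W=np.linalg.inv(T@np.array(c['mount'])); return W[:3,:3],W[:3,3]
def onplane(c,uv,z,pos=None,q=None):
    Rm,t=RT(c,pos,q); C=-Rm.T@t; d=Rm.T@np.linalg.inv(K(c))@np.array([*uv,1.]); return C+d*(z-C[2])/d[2]
def proj(c,P,pos=None,q=None):
    Rm,t=RT(c,pos,q); p=K(c)@(Rm@np.array(P,float)+t); return p[:2]/p[2]
E
python3 - <<'E'
from h import *
a=snap('scene','s0');b=snap('top','t0')
for c in(a,b):
    Rm,t=RT(c);print(-Rm.T@t,K(c)[0,0])
print(robot.get_obs())
E
```

```text
[1049.2804542  -776.69404565  965.64904609] 445.720938555096
[ 387.03130215   -6.00703555 1573.24703952] 456.9961771806655
{'time': 0.1, 'joint_pos': array([-1.31400779e+00,  3.42637554e-01,  1.52488197e+00, -3.94197414e-06,
        1.27541774e+00, -1.45996401e-01]), 'qd': array([-0.00075268, -0.00035842, -0.00368719, -0.0009171 ,  0.00085481,
        0.00038605]), 'joint_efforts': array([ 1.21259967e-03, -4.32006848e+01, -2.44693476e+01,  7.18639302e-02,
        5.26133215e-02, -4.95519964e-05]), 'tcp_pos': array([ 205.7291669 , -482.66249309,  248.13628284]), 'eef_rot': array([-6.71167260e-04,  9.79788651e-01,  2.00034368e-01, -3.91062433e-05]), 'contact_force': array([ 0.12423933, -0.43988346,  0.15151506]), 'wrist_torque': array([-0.01968445,  0.02097231,  0.0264166 ]), 'gripper_force': 0.0, 'gripper_width': 91.69580087023907}
```

View pics/s0.png

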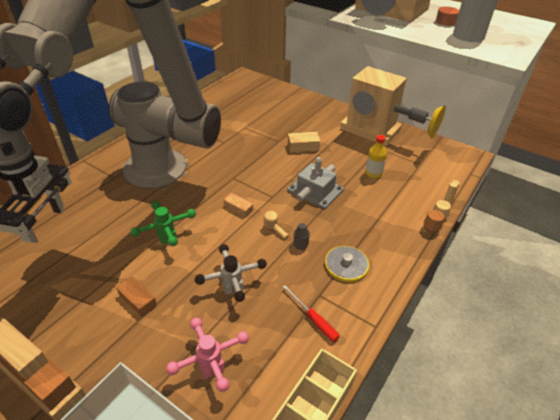

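View pics/t0.png

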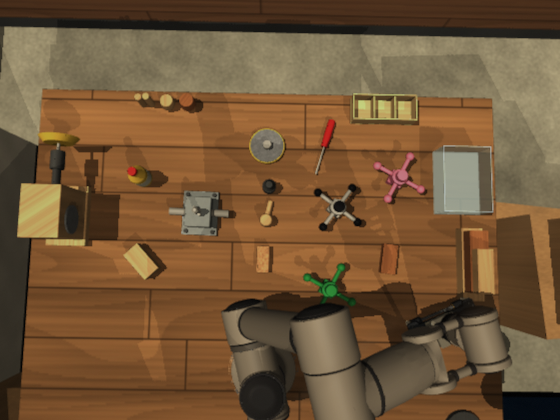

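The steel and black handle is at scene (231,262) / top (339,207). Its look-alikes are green, scene (166,225) / top (330,289), and pink, scene (207,347) / top (400,176). I choose the steel one. The clamp is at scene (318,183) / top (199,211), and its shaft could be confused with the pad's boss at top (267,145). I'll check close crops next.

Run:
```python
from h import *
s=cv2.imread('pics/s0.png');t=cv2.imread('pics/t0.png')
def cr(i,x,y,w,h,k=5): return cv2.resize(i[y:y+h,x:x+w],(400,300),interpolation=cv2.INTER_CUBIC)
o=np.vstack([np.hstack([cr(t,299,177,80,60),cr(t,160,180,80,60)]),np.hstack([cr(s,186,225,100,75),cr(s,275,145,80,60)])])
cv2.imwrite('pics/crop1.png',o)
```

```text
(no output)
```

View pics/crop1.png

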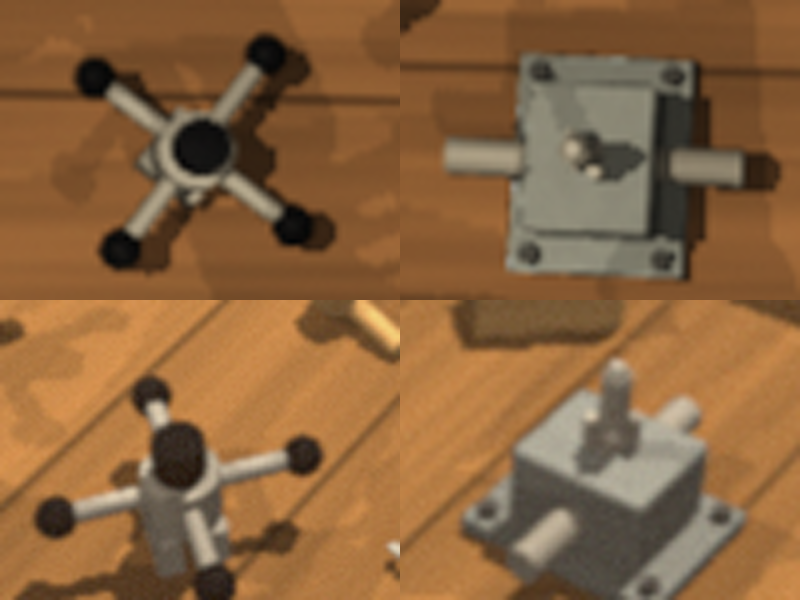

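Run:
```python
from h import *
t=load('t0');s=load('s0')
T=lambda x,y,X,Y:(X+x/5,Y+y/5)
print('boss',onplane(t,T(202,146,299,177),104))
B=[onplane(t,T(x,y,299,177),58)for x,y in[(95,77),(265,52),(291,225),(121,248)]]
B=np.array(B);print(B,B.mean(0))
print('arm dirs',np.degrees(np.arctan2(*(B-B.mean(0))[:,1::-1].T)))
print('tip',onplane(t,T(177,147,160,180),134),onplane(s,(318,158.5),134))
for P in[(387,-120,0)]:print(proj(t,P))
o=robot.get_obs();print(o['tcp_pos'])
w=robot.capture('wrist');print(w['mount'],K(w))
from scipy.spatial.transform import Rotation as R
q=o['eef_rot'];print(R.from_quat(np.r_[q[1:],q[0]]).as_matrix())
```

```text
boss [ 539.06238884 -240.18707964  104.        ]
[[ 589.01846313 -175.69235299   58.        ]
 [ 607.97326284 -289.84948729   58.        ]
 [ 491.97697812 -306.93659902   58.        ]
 [ 474.75725028 -193.62731969   58.        ]] [ 540.93148859 -241.52643975   58.        ]
arm dirs [  53.85461028  -35.78369018 -126.81205043  144.10172699]
tip [517.89108121 219.9193601  134.        ] [518.74341857 221.83802042 134.        ]
[299.53783125 252.78585875]
[ 205.7291669  -482.66249309  248.13628284]
[[ 8.74845825e-04 -9.62125879e-01 -2.72604159e-01  7.34254950e+01]
 [ 9.99999565e-01  9.29526467e-04 -7.14443398e-05  5.57310854e-01]
 [ 3.22131229e-04 -2.72603978e-01  9.62126274e-01 -1.35619574e+02]
 [ 0.00000000e+00  0.00000000e+00  0.00000000e+00  1.00000000e+00]] [[355.13038981   0.         277.23396675]
 [  0.         355.13038981 212.23871891]
 [  0.           0.           1.        ]]
[[ 9.19972500e-01  3.91982754e-01 -3.45144744e-04]
 [ 3.91982859e-01 -9.19971602e-01  1.29955894e-03]
 [ 1.91881330e-04 -1.33084931e-03 -9.99999096e-01]]
```

>>> jog_arm(commands=[0,0,0,4.5,-1.1,0,9,0,0,0,4.5,-1.1,0,9,0,0,0,4.5,-1.1,0,9,0,0,0,4.5,-1.1,0,9,0,0,0,4.5,-1.1,0,9,0,0,0,4.5,-1.1,0,9,0,0,0,4.5,-1.1,0,9,0,0,0,4.2,-0.3,0,9])

```text
time: 0.95
tcp_pos: [504.1, -267.3, 248.6]
eef_rot: [-0.0, 0.98, 0.2, -0.0]
contact_force: [0.1, -0.3, 0.3]
gripper_width: 89.9
gripper_force: 0.0
```

>>> jog_arm(commands=[0,0,-8.5,0,0,0,9,0,0,-8.5,0,0,0,9,0,0,-8.5,0,0,0,9,0,0,-8.5,0,0,0,9,0,0,-8.5,0,0,0,9,0,0,-8.5,0,0,0,9,0,0,-8.5,0,0,0,9,0,0,-8.5,0,0,0,9])

```text
time: 1.75
tcp_pos: [502.8, -269.4, 248.3]
eef_rot: [-0.0, 0.698, 0.716, -0.0]
contact_force: [0.7, -0.5, -1.1]
gripper_width: 90.2
gripper_force: 0.0
```

>>> jog_arm(commands=[0,0,-8,0,0,0,9,0,0,0,0,0,0,9,0,0,0,0,0,0,9])

```text
time: 2.05
tcp_pos: [502.8, -269.4, 248.5]
eef_rot: [-0.0, 0.65, 0.76, -0.0]
contact_force: [0.1, -0.9, -0.3]
gripper_width: 89.7
gripper_force: 0.0
```

Run:
```python
from h import *
o=robot.get_obs();np.savez('o1.npz',p=o['tcp_pos'],q=o['eef_rot']);w=snap('wrist','w1')
print(o['time'],o['tcp_pos'],o['eef_rot'],o['joint_pos'])
print(proj(w,(540,-241,104),o['tcp_pos'],o['eef_rot']))
```

```text
2.05 [ 502.81358182 -269.38419694  248.51346515] [-2.04467654e-04  6.50356802e-01  7.59628848e-01 -3.00871692e-05] [-6.26163806e-01  4.26102260e-01  1.39546337e+00 -2.73757462e-05
  1.32043952e+00 -7.80845211e-01]
[328.63319995 177.71402531]
```

View pics/w1.png

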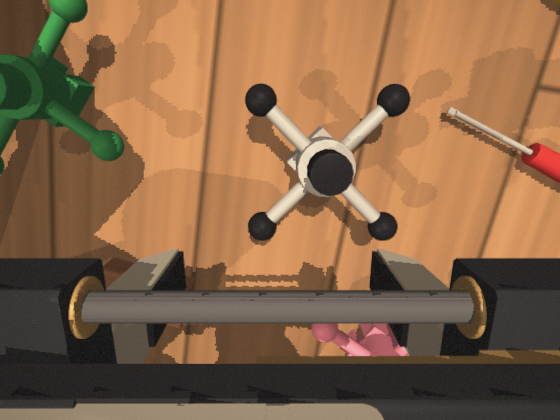

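The steel handle has its boss at (330,173) and its balls at (261,100), (394,100), (383,226) and (262,227). The foot corner shows near (300,155).

Run:
```python
from h import *
w=load('w1');o=load('o1')
f=lambda uv,z:onplane(w,uv,z,o['p'],o['q'])
print(f((330,173),104));B=np.array([f(u,58) for u in[(261,100),(394,100),(383,226),(262,227)]]);print(B,B.mean(0))
d=B-B.mean(0);print(np.degrees(np.arctan2(d[:,1],d[:,0])))
from scipy.spatial.transform import Rotation as R
M=R.from_quat(np.r_[o['q'][1:],o['q'][0]]).as_matrix();print('shift',M.T@(np.r_[f((330,173),104)[:2],100]-o['p']))
i=cv2.imread('pics/w1.png')[110:210,270:390];cv2.imwrite('pics/c2.png',cv2.resize(i,(720,600),interpolation=cv2.INTER_CUBIC))
```

```text
[ 540.33861089 -237.1101569   104.        ]
[[ 476.04764572 -189.74025405   58.        ]
 [ 591.1600634  -171.68755981   58.        ]
 [ 608.90230851 -286.31439203   58.        ]
 [ 493.69231983 -305.41406255   58.        ]] [ 542.45058436 -238.28906711   58.        ]
[ 143.82854877   53.81986727  -35.85601553 -125.99391042]
shift [ 26.06679736  42.09577795 148.50743534]
```

View pics/c2.png

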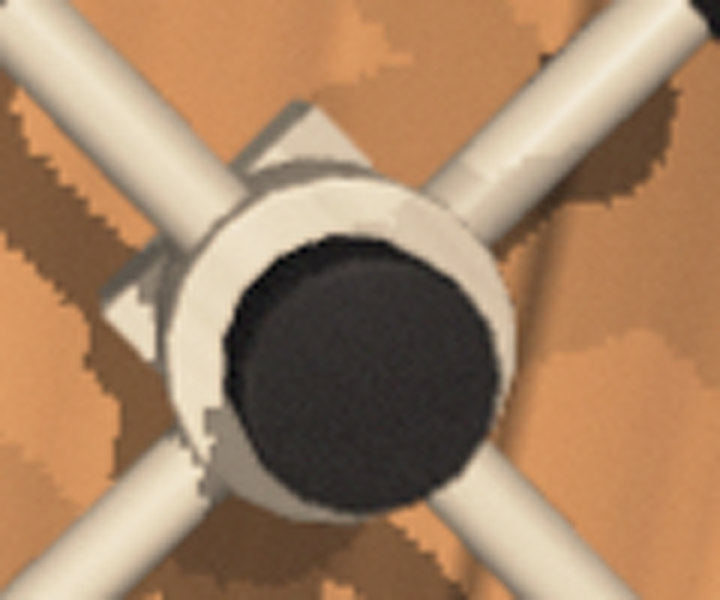

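>>> jog_arm(commands=[0,0,0,1.2,2.1,0,9,0,0,0,1.2,2.1,0,9,0,0,0,0,0,4,9,0,0,0,0,0,4,9,0,0,0,0,0,0,9,0,0,0,0,0,0,9])

```text
time: 2.7
tcp_pos: [540.6, -239.3, 169.2]
eef_rot: [-0.0, 0.649, 0.76, -0.0]
contact_force: [-0.3, -0.6, 0.7]
gripper_width: 90.1
gripper_force: 0.0
```

Run:
```python
from h import *
o=robot.get_obs();np.savez('o2.npz',p=o['tcp_pos'],q=o['eef_rot']);w=snap('wrist','w2')
P,Q=o['tcp_pos'],o['eef_rot'];print(P)
for X in[(540.5,-239,104),(540.5,-239,74)]:
  print(proj(w,X,P,Q))
g=w['pixels'].max(2)<70
n,l,st,ce=cv2.connectedComponentsWithStats(g.astype(np.uint8))
for k in range(1,n):
  if st[k,4]>300: print(st[k],ce[k])
```

```text
[ 540.63664379 -239.25367398  169.15197412]
[276.89004399 237.6556822 ]
[276.94966351 222.6345951 ]
[ 174  113   41   41 1257] [193.21161496 132.18217979]
[ 345  113   41   41 1260] [365.44365079 132.80873016]
[  0 169  25  40 483] [ 13.83850932 188.00621118]
[ 251  198   57   65 2881] [278.9586949  230.13918778]
[    0   252   560   168 46618] [285.07883221 349.58290789]
[146 323  21  24 341] [154.51906158 332.34897361]
[389 323  21  24 326] [400.46932515 332.14110429]
```

View pics/w2.png

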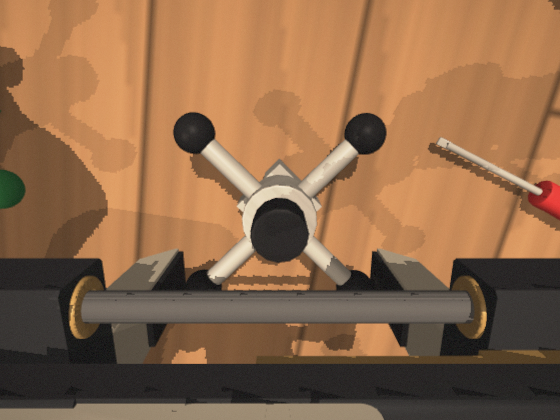

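The boss lies within about 1.5 mm of the tool axis. I'll go down and grip.

>>> jog_arm(commands=[0,0,0,0.1,0.1,3,9,0,0,0,0,0,2,9,0,0,0,0,0,1,9,0,0,0,0,0,0.9,9,0,0,0,0,0,0,6,0,0,0,0,0,0,3,0,0,0,0,0,0,3,0,0,0,0,0,0,3])

```text
time: 3.55
tcp_pos: [541.8, -238.2, 100.5]
eef_rot: [0.001, 0.649, 0.761, 0.0]
contact_force: [0.4, -0.4, -0.2]
gripper_width: 62.6
gripper_force: 0.0
```

>>> jog_arm(commands=[0,0,0,0,0,0,3,0,0,0,0,0,0,3,0,0,0,0,0,0,3,0,0,0,0,0,0,3])

```text
time: 3.95
tcp_pos: [541.5, -238.0, 99.8]
eef_rot: [0.0, 0.649, 0.761, 0.0]
contact_force: [0.2, 0.6, 1.8]
gripper_width: 35.4
gripper_force: 30.0
```

>>> jog_arm(commands=[0,0,0,0,0,-2,3,0,0,0,0,0,-3,3,0,0,0,0,0,-3,3,0,0,0,0,0,-4,3,0,0,0,0,0,-3,3,0,0,0,0,0,-1,3,0,0,0,0,0,0,3,0,0,0,0,0,0,3])

```text
time: 4.75
tcp_pos: [540.7, -237.5, 257.5]
eef_rot: [-0.002, 0.649, 0.761, -0.0]
contact_force: [-0.1, 0.4, -3.2]
gripper_width: 35.5
gripper_force: 30.0
```

>>> jog_arm(commands=[0,0,0,2,0.2,0,3,0,0,0,3,0.3,0,3,0,0,0,3,0.3,0,3,0,0,0,3,0.3,0,3,0,0,0,3,0.3,0,3,0,0,0,3,0.3,0,3,0,0,0,3,0.3,0,3,0,0,0,3,0.3,0,3])

```text
time: 5.55
tcp_pos: [526.5, -5.1, 257.9]
eef_rot: [-0.002, 0.649, 0.761, -0.001]
contact_force: [0.7, -0.2, -3.8]
gripper_width: 35.4
gripper_force: 30.0
```

>>> jog_arm(commands=[0,0,0,3,0.3,0,3,0,0,0,3,0.3,0,3,0,0,0,3,0.3,0,3,0,0,0,2,0,0,3,0,0,0,0,0,0,3,0,0,0,0,0,0,3])

```text
time: 6.15
tcp_pos: [518.4, 103.4, 258.4]
eef_rot: [-0.001, 0.648, 0.761, -0.001]
contact_force: [-0.2, -1.0, -3.2]
gripper_width: 35.5
gripper_force: 30.0
```

Run:
```python
from h import *
o=robot.get_obs();np.savez('o3.npz',p=o['tcp_pos'],q=o['eef_rot']);w=snap('wrist','w3')
P,Q=o['tcp_pos'],o['eef_rot'];print(o['time'],P,Q,o['gripper_width'],o['contact_force'])
print(proj(w,(518.3,221,134),P,Q),proj(w,(518.3,221,70),P,Q))
```

```text
6.15 [518.41241943 103.39653825 258.36655368] [-0.00085025  0.64832158  0.76136544 -0.00103905] 35.51403526206995 [-0.18099369 -1.02044939 -3.2251509 ]
[305.398041    44.82053674] [299.80312061  58.53804111]
```

View pics/w3.png

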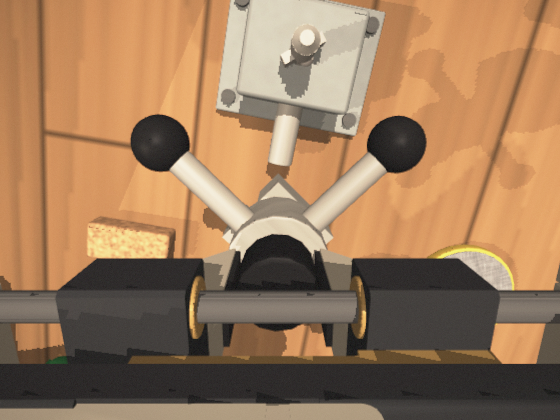

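The shaft tip is at about (306,38) and the keys show at its foot, near (288,58) and (323,40). I'll view an enlargement with the scene view of the foot beside it.

Run:
```python
from h import *
c=snap('scene','s1');o=load('o3')
u,v=proj(c,(518,103,175)).astype(int);print(u,v)
a=cv2.imread('pics/w3.png')[15:90,265:345];b=cv2.imread('pics/s1.png')[v-30:v+45,u-40:u+40]
cv2.imwrite('pics/c3.png',np.hstack([cv2.resize(i,(400,375),interpolation=cv2.INTER_CUBIC) for i in(a,b)]))
```

```text
297 166
```

View pics/c3.png

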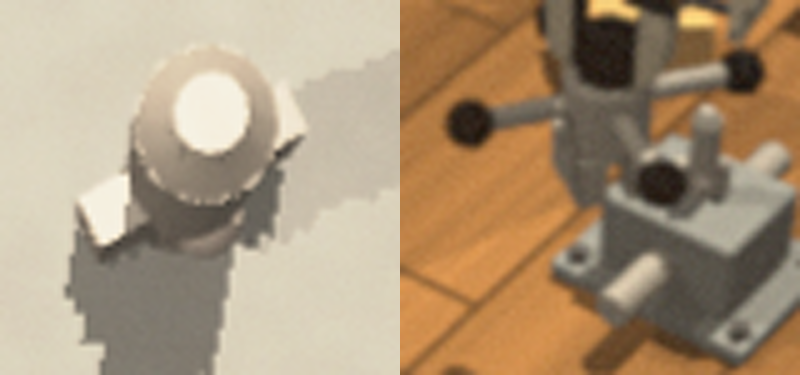

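Run:
```python
from h import *
w=load('w3');o=load('o3')
f=lambda x,y,z:onplane(w,(265+x/5,15+y/5),z,o['p'],o['q'])
print('tip',f(212,112,134))
a,b=f(89,225,94),f(292,107,94);d=b-a;print(a,b,(a+b)/2,np.hypot(*d[:2]),np.degrees(np.arctan2(d[1],d[0])))
a,b=f(78,205,94),f(100,245,94);d=b-a;print(np.degrees(np.arctan2(d[1],d[0])))
q=o['q'];from scipy.spatial.transform import Rotation as R
M=R.from_quat(np.r_[q[1:],q[0]]).as_matrix();print(np.degrees(np.arctan2(M[1,0],M[0,0])));T=f(212,112,134);print(M.T@(np.r_[T[:2],258.4]-o['p']),M.T@(np.r_[518.3,221,258.4]-o['p']))
t=load('t0')
print(onplane(t,(0,0),0)[:1])
```

```text
tip [518.79443809 225.6816203  134.        ]
[504.52715907 214.45776315  94.        ] [532.60641089 236.06151002  94.        ] [518.56678498 225.25963658  94.        ] 35.42832569161718 37.57413272264759
-49.918677705675144
99.16956590923752
[ 1.20661528e+02  1.98639206e+01 -9.31171041e-02] [ 1.16118526e+02  1.86297579e+01 -8.95649797e-02]
[1274.90091935]
```

>>> jog_arm(commands=[0,0,0,3,0.5,0,3,0,0,0,3,0.5,0,3,0,0,0,3,0.5,0,3,0,0,0,2.8,0.4,0,3,0,0,7.9,0,0,0,3,0,0,7.9,0,0,0,3,0,0,0,0,0,0,3,0,0,0,0,0,0,3])

```text
time: 7.05
tcp_pos: [519.7, 221.6, 259.4]
eef_rot: [-0.0, 0.747, 0.665, -0.0]
contact_force: [-0.9, -0.2, -3.9]
gripper_width: 35.3
gripper_force: 30.0
```

Run:
```python
from h import *
o=robot.get_obs();P,Q=o['tcp_pos'],o['eef_rot'];print(P,Q,o['contact_force'],o['wrist_torque'])
c=snap('scene','s2');t=snap('top','t2')
u,v=proj(c,(P[0],P[1],160)).astype(int);print('tcp axis foot',proj(c,(P[0],P[1],P[2]-100)),'tip 518.3,221 / 518.7,225',proj(c,(518.3,221,134)),proj(c,(518.7,225,134)))
U,V=proj(t,(P[0],P[1],216)).astype(int)
a=c['pixels'][v-45:v+30,u-40:u+40,::-1];b=t['pixels'][V-38:V+37,U-40:U+40,::-1];print(u,v,U,V)
cv2.imwrite('pics/c4.png',np.hstack([cv2.resize(i,(400,375),interpolation=cv2.INTER_CUBIC) for i in(a,b)]))
```

```text
[519.65257183 221.56312694 259.41071061] [-4.10711803e-05  7.46540410e-01  6.65340014e-01 -2.83805908e-04] [-0.89117411 -0.20460404 -3.89157409] [ 0.00732697 -0.10455707 -0.02910452]
tcp axis foot [318.84397371 151.97821603] tip 518.3,221 / 518.7,225 [317.73882393 158.57959082] [318.51354771 158.00484096]
318 151 190 206
```

View pics/c4.png

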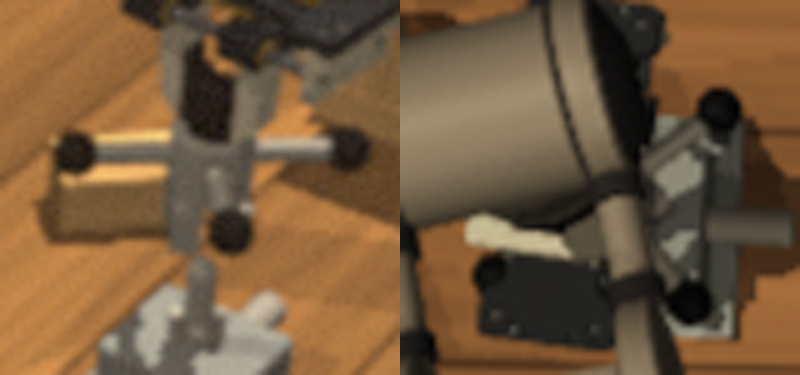

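Run:
```python
from h import *
t=load('t2');c=load('s2')
B=[onplane(t,(150+x/5,168+y/5),217.5) for x,y in[(318,110),(90,272),(290,300)]];print(B,(B[0]+B[1])/2)
d=B[0]-B[1];print(np.degrees(np.arctan2(d[1],d[0])),np.hypot(*d[:2]))
print('top home t0 handle by balls 540.9,-241.5 ; boss 539.1,-240.2; TCP grasp 541.5,-238')
# scene: balls (left, right)
S=[onplane(c,(278+x/5,106+y/5),217.5) for x,y in[(75,152),(348,148),(231,230)]];print(S,(S[0]+S[1])/2,np.hypot(*(S[0]-S[1])[:2]))
```

```text
[array([569.41866927, 154.53635929, 217.5       ]), array([470.25782565, 286.43953727, 217.5       ]), array([455.65598229, 167.73186025, 217.5       ])] [519.83824746 220.48794828 217.5       ]
-53.065255174658034 165.01915425552352
top home t0 handle by balls 540.9,-241.5 ; boss 539.1,-240.2; TCP grasp 541.5,-238
[array([454.68269876, 171.47928251, 217.5       ]), array([584.27336384, 272.47904834, 217.5       ]), array([570.23826688, 158.64509258, 217.5       ])] [519.4780313  221.97916542 217.5       ] 164.3006183017819
```

>>> jog_arm(commands=[0,0,0,0,-0.13,0.5,3,0,0,0,0,0,1,3,0,0,0,0,0,1,3,0,0,0,0,0,0.5,3,0,0,0,0,0,0.5,3,0,0,0,0,0,0,3])

```text
time: 7.75
tcp_pos: [518.1, 222.9, 224.0]
eef_rot: [-0.0, 0.747, 0.664, -0.0]
contact_force: [-0.3, 2.9, -4.8]
gripper_width: 34.9
gripper_force: 30.0
```

>>> jog_arm(commands=[0,0,0,0,0,0.5,3,0,0,0,0,0,0.5,3,0,0,0,0,0,0.5,3,0,0,0,0,0,0,3,0,0,0,0,0,0,3])

```text
time: 8.25
tcp_pos: [517.9, 222.7, 209.1]
eef_rot: [-0.0, 0.747, 0.664, -0.0]
contact_force: [1.2, 3.4, -6.0]
gripper_width: 35.4
gripper_force: 30.0
```

>>> jog_arm(commands=[0,0,0,0.15,0,0,3,0,0,0,0,0,0,3,0,0,0,0,0,0,3])

```text
time: 8.55
tcp_pos: [518.2, 223.7, 209.7]
eef_rot: [0.0, 0.747, 0.664, -0.0]
contact_force: [-0.3, 1.8, -4.9]
gripper_width: 35.3
gripper_force: 30.0
```

>>> jog_arm(commands=[0,0,0,0,0,0.5,3,0,0,0,0,0,0.4,3,0,0,0,0,0,0.2,3,0,0,0,0,0,0,3,0,0,0,0,0,0,3])

```text
time: 9.05
tcp_pos: [518.3, 223.9, 198.4]
eef_rot: [-0.0, 0.747, 0.664, -0.0]
contact_force: [-0.0, 2.1, -5.6]
gripper_width: 35.3
gripper_force: 30.0
```

>>> jog_arm(commands=[0,0,0,0.12,0,0.2,3,0,0,0,0,0,0.2,3,0,0,0,0,0,0,3,0,0,0,0,0,0,3])

```text
time: 9.45
tcp_pos: [518.5, 225.0, 194.6]
eef_rot: [0.0, 0.747, 0.664, -0.0]
contact_force: [0.5, 0.7, -3.9]
gripper_width: 35.3
gripper_force: 30.0
```

>>> jog_arm(commands=[0,0,0,0,0,0.2,3,0,0,0,0,0,0.1,3,0,0,0,0,0,0,3,0,0,0,0,0,0,3])

```text
time: 9.85
tcp_pos: [518.9, 225.3, 193.6]
eef_rot: [0.001, 0.747, 0.664, 0.001]
contact_force: [-3.0, -0.1, 7.5]
gripper_width: 35.7
gripper_force: 30.0
```

>>> jog_arm(commands=[0,0,0,0,0,-0.1,3,0,0,-8,0,0,-0.1,3,0,0,-8,0,0,0,3,0,0,-8,0,0,0,3,0,0,-8,0,0,0,3,0,0,-8,0,0,0,3,0,0,-8,0,0,0,3,0,0,-8,0,0,0,3])

```text
time: 10.65
tcp_pos: [518.7, 225.2, 193.7]
eef_rot: [0.0, 0.345, 0.939, 0.0]
contact_force: [0.5, 0.5, -1.5]
gripper_width: 35.5
gripper_force: 30.0
```

>>> jog_arm(commands=[0,0,-8,0,0,0,3,0,0,-8,0,0,0,3,0,0,-8,0,0,0,3,0,0,-5,0,0,0,3,0,0,-5,0,0,0,3,0,0,0,0,0,0,3,0,0,0,0,0,0,3])

```text
time: 11.35
tcp_pos: [518.5, 225.1, 193.4]
eef_rot: [-0.0, 0.06, 0.998, -0.0]
contact_force: [0.0, -0.9, -4.7]
gripper_width: 35.5
gripper_force: 30.0
```

>>> jog_arm(commands=[0,0,0,0,0,0.2,3,0,0,0,0,0,0.1,3,0,0,0,0,0,0,3,0,0,0,0,0,0,3])

```text
time: 11.75
tcp_pos: [518.5, 225.1, 190.6]
eef_rot: [-0.0, 0.059, 0.998, -0.0]
contact_force: [0.2, -0.3, -3.6]
gripper_width: 35.6
gripper_force: 30.0
```

The slots have found the keys: it went below the key height with no resistance. I'll carry on down to the catch and past it.

>>> jog_arm(commands=[0,0,0,0,0,0.2,3,0,0,0,0,0,0.2,3,0,0,0,0,0,0,3,0,0,0,0,0,0,3])

```text
time: 12.15
tcp_pos: [518.5, 225.1, 186.6]
eef_rot: [-0.0, 0.059, 0.998, -0.0]
contact_force: [-1.5, 0.5, -4.8]
gripper_width: 35.6
gripper_force: 30.0
```

>>> jog_arm(commands=[0,0,0,0,0,0.2,3,0,0,0,0,0,0.1,3,0,0,0,0,0,0.1,3,0,0,0,0,0,0,3,0,0,0,0,0,0,3])

```text
time: 12.65
tcp_pos: [519.0, 225.4, 183.7]
eef_rot: [0.001, 0.059, 0.998, 0.0]
contact_force: [-1.7, -0.3, 5.2]
gripper_width: 35.4
gripper_force: 30.0
```

>>> jog_arm(commands=[0,0,0,0,0,0.2,3,0,0,0,0,0,0.2,3,0,0,0,0,0,0,3,0,0,0,0,0,0,3])

```text
time: 13.05
tcp_pos: [518.5, 225.5, 178.1]
eef_rot: [-0.0, 0.059, 0.998, 0.0]
contact_force: [1.1, 3.7, -3.9]
gripper_width: 35.3
gripper_force: 30.0
```

Past the catch. I'll press on until it is home.

>>> jog_arm(commands=[0,0,0,0,0,0.2,3,0,0,0,0,0,0.2,3,0,0,0,0,0,0.2,3,0,0,0,0,0,0,3,0,0,0,0,0,0,3])

```text
time: 13.55
tcp_pos: [518.1, 225.1, 171.7]
eef_rot: [-0.001, 0.059, 0.998, -0.0]
contact_force: [0.5, 2.5, -7.2]
gripper_width: 35.5
gripper_force: 30.0
```

>>> jog_arm(commands=[0,0,0,0,0,0.2,3,0,0,0,0,0,0.2,3,0,0,0,0,0,0,3,0,0,0,0,0,0,3])

```text
time: 13.95
tcp_pos: [518.3, 225.1, 169.8]
eef_rot: [0.0, 0.059, 0.998, -0.0]
contact_force: [-3.3, 1.6, 5.9]
gripper_width: 35.2
gripper_force: 30.0
```

It is seated: 193.6 − 24 ≈ 169.7, with upward reaction. Now I'll open and rise clear.

>>> jog_arm(commands=[0,0,0,0,0,0,6,0,0,0,0,0,0,9,0,0,0,0,0,0,9,0,0,0,0,0,0,9,0,0,0,0,0,0,9,0,0,0,0,0,-0.5,9,0,0,0,0,0,-1.5,9,0,0,0,0,0,-3,9])

```text
time: 14.75
tcp_pos: [517.4, 224.8, 217.5]
eef_rot: [-0.002, 0.059, 0.998, -0.001]
contact_force: [1.8, 0.3, -0.6]
gripper_width: 89.1
gripper_force: 0.0
```

>>> jog_arm(commands=[0,0,0,0,0,-4,9,0,0,0,0,0,-4,9,0,0,0,0,0,0,9,0,0,0,0,0,0,9,0,0,0,0,0,0,9])

```text
time: 15.25
tcp_pos: [518.0, 225.0, 297.6]
eef_rot: [-0.001, 0.059, 0.998, -0.0]
contact_force: [0.1, -0.2, 0.1]
gripper_width: 89.7
gripper_force: 0.0
```

Run:
```python
from h import *
o=robot.get_obs();print(o['time'],o['tcp_pos'],o['contact_force'],o['gripper_width'])
c=snap('scene','s3')
for P in[(518.5,222,174),(518.5,222,70),(518.5,222,94)]:print(proj(c,P))
cv2.imwrite('pics/c5.png',cv2.resize(c['pixels'][120:225,250:390,::-1],(800,600),interpolation=cv2.INTER_CUBIC))
```

```text
15.25 [518.00385946 225.00090822 297.59540799] [ 0.0939021 -0.1958038  0.1166065] 89.673473488956
[318.96987564 147.87533655]
[316.42479218 174.52286124]
[316.98944718 168.61081226]
```

View pics/c5.png

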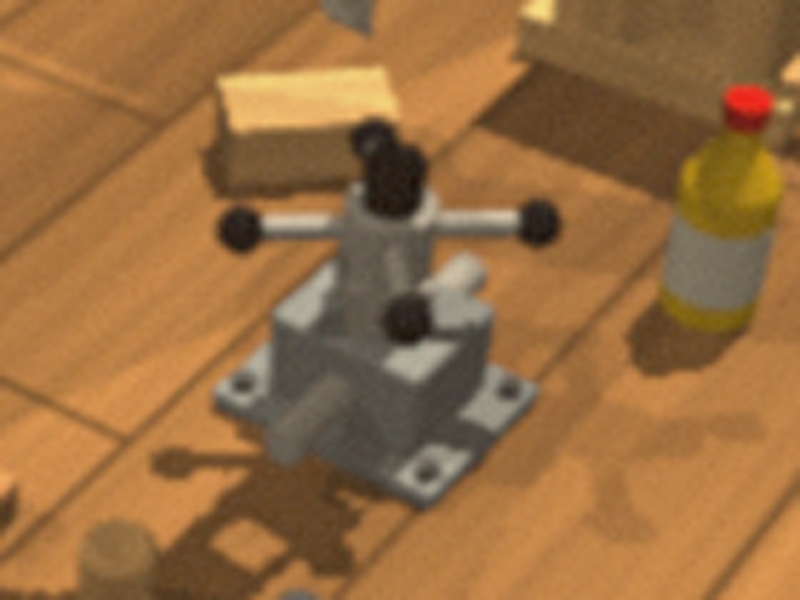

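The handle sits flat on the block, with its boss top at about (319,147) in the scene picture. I'll confirm the height with a light press of the closed fingers, which should meet the boss at TCP z ≈ 196.

>>> jog_arm(commands=[0,0,0,0,0,2,4,0,0,0,0,0,2,0,0,0,0,0,0,2,0,0,0,0,0,0,1.5,0,0,0,0,0,0,0,0,0,0,0,0,0,0,0,0,0,0,0,0,0,0,0,0,0,0,0,0,0])

```text
time: 16.1
tcp_pos: [518.9, 225.3, 224.5]
eef_rot: [0.001, 0.059, 0.998, 0.0]
contact_force: [-0.8, 1.0, 0.4]
gripper_width: 30.4
gripper_force: 0.0
```

>>> jog_arm(commands=[0,0,0,0,0,1,0,0,0,0,0,0,1,0,0,0,0,0,0,0.3,0,0,0,0,0,0,0.2,0,0,0,0,0,0,0.2,0,0,0,0,0,0,0,0,0,0,0,0,0,0,0])

```text
time: 16.8
tcp_pos: [518.6, 225.2, 196.9]
eef_rot: [0.0, 0.059, 0.998, 0.0]
contact_force: [0.4, -0.3, -0.3]
gripper_width: 0.5
gripper_force: 0.0
```

>>> jog_arm(commands=[0,0,0,0,0,0.2,0,0,0,0,0,0,0.1,0,0,0,0,0,0,0.1,0,0,0,0,0,0,0,0,0,0,0,0,0,0,0])

```text
time: 17.3
tcp_pos: [519.4, 225.5, 196.2]
eef_rot: [0.002, 0.059, 0.998, 0.001]
contact_force: [-5.0, -0.8, 19.9]
gripper_width: 0.4
gripper_force: 9.6
```

The fingers meet the boss firmly at 196.2 with 20 N, so the handle is home. I'll rise and hand in.

>>> jog_arm(commands=[0,0,0,0,0,-1,0,0,0,0,0,0,-3,0,0,0,0,0,0,-4,0,0,0,0,0,0,-2,0,0,0,0,0,0,0,0,0,0,0,0,0,0,0,0,0,0,0,0,0,0])

```text
time: 18.0
tcp_pos: [517.9, 225.0, 291.2]
eef_rot: [-0.001, 0.059, 0.998, -0.0]
contact_force: [-0.0, -0.1, 0.1]
gripper_width: 0.3
gripper_force: 0.0
```

```bash
python3 -c "
from station import robot
o=robot.get_obs();print(o['tcp_pos'],o['contact_force']);print(robot.finish_job())"
```

```text
[517.9482828  224.99233571 291.17604043] [-0.01958832 -0.1373253   0.0540089 ]
the job is handed in; nothing more can be done
None
```

The handle is back on the shaft, keyed, pressed past the catch and sitting home on the clamp block; it is released with the arm clear, and the job was handed in at about 18 s (the hand-in returned no verdict).

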